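# Flip the marker of the packed shoe tub

### The job

The tub piled full of shoes is packed: with a fingertip, push the hinged marker in front of it right over its pivot until it lies fully down on the tub's side, showing its other face. Push gently and do not pinch or grip the marker. Leave the other tub's marker and everything loose on the table as they are.

Things in the scene. Friction and masses are not known exactly. Their poses are not given: they have to be found in the camera images.
- full: Fixed marker stand and tub of the tub that is piled full of shoes, heaped to 190 mm. Origin on the table below the hinge; x points level from marker to tub, y along the hinge line. Base plate 60 x 80 x 8 mm; posts at both ends of the hinge (28 to 36 mm out, 22 mm deep, 108 mm high). Clear tub 200 mm (x) by 220 mm (y), 120 mm high, near wall 125 mm from the hinge line.
- full_pivot (a point): Centre of this marker's hinge line, 100 mm above the table. Axes as the stand's: x level towards the tub, y along the hinge line, z up; they do not turn with the paddle.
- full_paddle (a joint): Marker: white paddle 50 mm wide, 71 long, 5 thick. 0: level, away from the tub, open ring on top; 1.57: upright; 3.14: level on the tub's side, solid disc on top. Both ends are stops. Stiff hinge (about 0.2 to 0.6 N at the free edge), stays where left. At 0 nothing lies beneath the paddle beyond 30 mm from the hinge down to the table.
- full_paddle_edge (a point): Middle of this paddle's free edge, 75 mm from the hinge line, halfway through the 5 mm thickness; turns with the paddle.
- low: Fixed marker stand and tub of the other tub, which holds a single shoe. Origin on the table below the hinge; x points level from marker to tub, y along the hinge line. Base plate 60 x 80 x 8 mm; posts at both ends of the hinge (28 to 36 mm out, 22 mm deep, 108 mm high). Clear tub 200 mm (x) by 220 mm (y), 120 mm high, near wall 125 mm from the hinge line.
- low_pivot (a point): Centre of this marker's hinge line, 100 mm above the table. Axes as the stand's: x level towards the tub, y along the hinge line, z up; they do not turn with the paddle.
- low_paddle (a joint): Marker: white paddle 50 mm wide, 71 long, 5 thick. 0: level, away from the tub, open ring on top; 1.57: upright; 3.14: level on the tub's side, solid disc on top. Both ends are stops. Stiff hinge (about 0.2 to 0.6 N at the free edge), stays where left. At 0 nothing lies beneath the paddle beyond 30 mm from the hinge down to the table.
- low_paddle_edge (a point): Middle of this paddle's free edge, 75 mm from the hinge line, halfway through the 5 mm thickness; turns with the paddle.
- tape_roll: Bystander: roll of tape standing flat, 90 mm across, 45 mm high. Origin at the centre of its underside.
- polish_tin: Bystander: flat metal polish tin, 68 mm across, 26 mm high. Origin at the centre of its underside.
- spray_bottle: Bystander: capped bottle, 60 mm across, 190 mm high. Origin at the centre of its underside.
- odd_shoe: Bystander: loose child's shoe, 170 x 60 x 60 mm, toe to its -x. Origin at the centre of its underside.
- mug: Bystander: white mug, 80 mm across, 90 mm high, handle to its +y. Origin at the centre of its underside.
- shoe_brush: Bystander: small brush lying flat along its x axis. Origin at the centre of its underside.

How it is judged:
By the outcome, as a careful person would: the job done as asked, in the order asked, and still so for the second after the job is handed in, with the robot touching nothing.
It also fails if it takes over 42 s, if anything falls off the work surface, if the arm or the gripper's body presses on something with over 40 N, if the wrist force passes 120 N, or if a joint passes its speed limit or range.

### The arm

A 6-joint arm with a two-finger parallel gripper is mounted at the origin on the work surface. World frame = base frame: x ahead of the robot, y to its left, z up, the work surface at z = 0. Lengths are in m, angles in rad, forces in N, time in s.
With the tool pointing down it reaches from about 0.275 to 0.975 m from the base axis. Payload 8.4 kg.
Tool frame: the origin (TCP) lies at the very end of the fingers, on their centre line; the grasp point (between the pads) lies 19 mm behind it; x points along the fingers, z is the direction in which the jaws open and shut, and the axes are right-handed (so a half turn about x gives the same grasp; the last joint's range is limited). The gripper opens to 92 mm and grips with 3 to 60 N. Pads are 20 mm wide; open, the fingers measure 128 mm over their backs; the gripper's body (75 mm by 189 mm) begins 69 mm behind the grasp point.
Start: joints at [1.144, 0.353, 1.633, -0, 1.155, -0.002], TCP at [0.258, 0.569, 0.215] pointing down, gripper open.
Joint ranges: [-2.63, 2.63], [-0.92, 2.1], [0.06, 2.66], [-1.3, 4.44], [0, 2.69], [-3.02, 3.02]. Speed limits (rad/s): [2.22, 2.22, 2.79, 3.14, 3.14, 3.14].

### API

Orientations are given as a unit quaternion [x, y, z, w].
In Python, from plant import * gives the robot as it stands.
- The arm moves only by the tool send_rows, never from a script. Its argument "increments" is a list of rows, each a list of 4 numbers: the shift along the tool's x, y, z in units of 40 mm (1.0 is 40 mm), then the turn about the tool's x in units of 6 degrees (1.0 is 6 degrees). A call has 1 to 8 rows; each row is the pose to reach, as a shift and turn from the pose measured when the call began, along the tool's axes at that moment; what a row does not reach only later rows make up. A row lasts 1/12 s, in which the tool goes at most 41.7 mm and 7.16 degrees, less where a joint would pass 70% of its speed; a pose out of reach is approached as far as the arm can. A call with a gripper value outside its range is refused whole. "hand" is the gripper's target within -1 to 1 (fully open at 1, half-way at 0, shut at -1), set as the call begins (left out, the last holds). The fingers move at their own pace and stop on an object; "force" is the grip in N (left out, the last holds). Time passes only in rows, so rows that repeat a pose let the fingers close. It gives the time, the measured TCP pose, the force and the opening at its end, in the units of the state.
- sense(): the state, without advancing time (a new reading comes with each control period).
- get_image(name): name is "side" or "top"; returns (picture, depth): 400x640x3 uint8, red, green, blue; 400x640 float32, m along the optical axis (not along the pixel's ray), 0 where there is no reading.
- get_calibration(name): a dict with "K" (3x3 intrinsics, pixels), "D" ([k1, k2, p1, p2, k3] as OpenCV has them; the pictures are not rectified), "origin" and "rotation" of the camera in the world. Camera axes: x right, y down, z forward; pixel columns grow to the right and rows downward; lengths in m; the calibration is good to about 2 mm. A picture is of the moment at which its call begins. get_calibration takes no time and is no camera call.
- hand_in(): hands the job in, once; it reports no verdict.
The state is a dict: "t": time; "joint_pos": joint angles; "qd": joint speeds; "joint_torque": joint torques, N m; "position": TCP position; "orientation": TCP orientation; "wrist_force": force on the tool from outside, world axes, zero at the start; "wrist_torque": the same for the moment, N m; "grip_width": finger opening in m.
Only numpy, scipy, OpenCV 4.12 (cv2) and the standard library are available. Lean on these libraries where they do the work, as an engineer would, in place of code of your own. Each camera call takes 0.05 s, during which the arm holds its last target. There are 200 camera calls.

## Working session

There is one attempt and no reset: what is moved stays moved. The work goes in short steps, Python scripts to look and compute and a tool call to move; the robot and the scene stay as the last step left them, time stands still between calls to the robot, and variables do not carry over. Pictures are saved under pics/ and viewed, about 8 in all and at most 12, crops included, and the job is handed in when it is done.

Besides the shell and the picture viewer there is one more tool, called after "Emit:" as name([rows], argument=value, ...), one row to a line, values as JSON. send_rows: Moves the arm, as the interface text tells. Its arguments: {"type":"object","properties":{"increments":{"type":"array","items":{"type":"array","items":{"type":"number"}}},"hand":{"type":"number"},"force":{"type":"number"}},"required":["increments"]}

```bash
mkdir -p pics
cat > h.py <<'E'
from plant import *
import numpy as np, cv2
def snap(n,f):
    im,d=get_image(n); cv2.imwrite(f'pics/{f}.png',im[:,:,::-1]); np.save(f'pics/{f}.npy',d); return im,d
def pts(n,d,px):
    c=get_calibration(n); out=[]
    for u,v in px:
        w=d[v-1:v+2,u-1:u+2]; w=w[w>0]; z=np.median(w) if len(w) else 0
        p=cv2.undistortPoints(np.array([[[u,v]]],float),np.array(c['K']),np.array(c['D'])).ravel()
        out.append(np.array(c['origin'])+np.array(c['rotation'])@(np.array([p[0],p[1],1])*z))
    return np.array(out).round(4)
E
python3 - <<'E'
from h import *
snap('top','t0');snap('side','s0');s=sense();print(s)
for n in('top','side'):print(get_calibration(n))
E
```

```text
{'t': 0.1, 'joint_pos': array([ 1.14361213e+00,  3.53570232e-01,  1.63404293e+00, -2.67002042e-05,
        1.15522471e+00, -2.39081517e-03]), 'qd': array([ 0.00013459, -0.0028895 , -0.00132835,  0.00026156,  0.00108944,
       -0.00107516]), 'joint_torque': array([-1.23790538e-03, -5.94905305e+01, -3.34926081e+01,  6.98913471e-02,
        1.83084200e-02, -6.56592306e-05]), 'position': array([0.25740076, 0.56904514, 0.21395139]), 'orientation': array([-0.38361078,  0.59452957,  0.38312064,  0.59379789]), 'wrist_force': array([ 0.44476119, -0.52014232, -0.2893611 ]), 'wrist_torque': array([-0.02075022, -0.03243917, -0.03665373]), 'grip_width': 0.09209756362643556}
{'K': array([[398.75272774,   0.        , 316.28854904],
       [  0.        , 398.75272774, 189.320026  ],
       [  0.        ,   0.        ,   1.        ]]), 'D': array([-0.08327537,  0.        ,  0.        ,  0.        ,  0.        ]), 'origin': array([0.36497638, 0.02391313, 1.0965968 ]), 'rotation': array([ 0.72567761, -0.6790552 ,  0.07541849, -0.08116701])}
{'K': array([[463.00321761,   0.        , 322.52879794],
       [  0.        , 463.00321761, 202.74817253],
       [  0.        ,   0.        ,   1.        ]]), 'D': array([-0.09020123,  0.        ,  0.        ,  0.        ,  0.        ]), 'origin': array([ 0.43224384, -0.75167336,  0.95450346]), 'rotation': array([ 0.92698533, -0.07551333,  0.03242146, -0.36598468])}
```

View pics/t0.png

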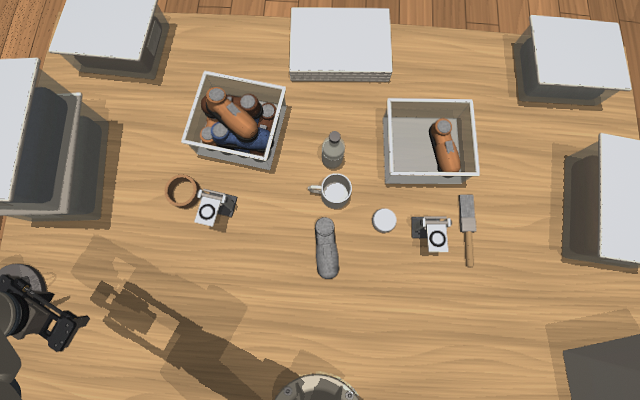

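View pics/s0.png

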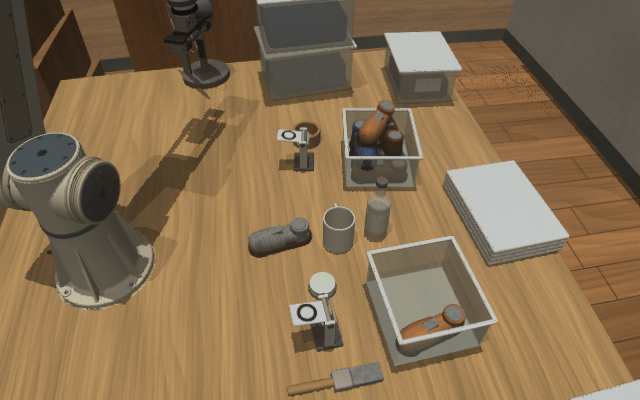

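Top view: the full tub is at (235,115) and its marker, ring up, at (208,210). The tape roll is close by at (183,192). The low marker is at (437,238). Next I'll zoom in and measure.

```bash
sed -i "s/np.array(c\['rotation'\])@/Rotation.from_quat(c['rotation']).as_matrix()@/; 2a from scipy.spatial.transform import Rotation" h.py
python3 - <<'E'
from h import *
a=cv2.imread('pics/t0.png')[60:240,150:300];cv2.imwrite('pics/c0.png',cv2.resize(a,None,fx=5,fy=5*0.66,interpolation=3) if 0 else cv2.resize(a[100:180,0:110],None,fx=7,fy=7,interpolation=3))
d=np.load('pics/t0.npy')
print(pts('top',d,[(208,211),(208,221),(215,205),(183,180),(186,206),(236,205),(205,74),(285,90),(185,141),(270,158),(225,100)]))
d=np.load('pics/s0.npy')
print(pts('side',d,[(292,135),(308,130)]))
E
```

```text
[[ 0.5135  0.309   0.1075]
 [ 0.4878  0.3049  0.1109]
 [ 0.5306  0.2939  0.1044]
 [ 0.6116  0.4199  0.0105]
 [ 0.5346  0.3938  0.0308]
 [ 0.5523  0.2632 -0.0015]
 [ 0.8868  0.3637  0.1194]
 [ 0.8532  0.1414  0.1162]
 [ 0.6913  0.3899  0.1198]
 [ 0.6817  0.1737  0.045 ]
 [ 0.7887  0.284   0.1723]]
[[0.5225 0.3094 0.1084]
 [0.5875 0.4462 0.0133]]
```

View pics/c0.png

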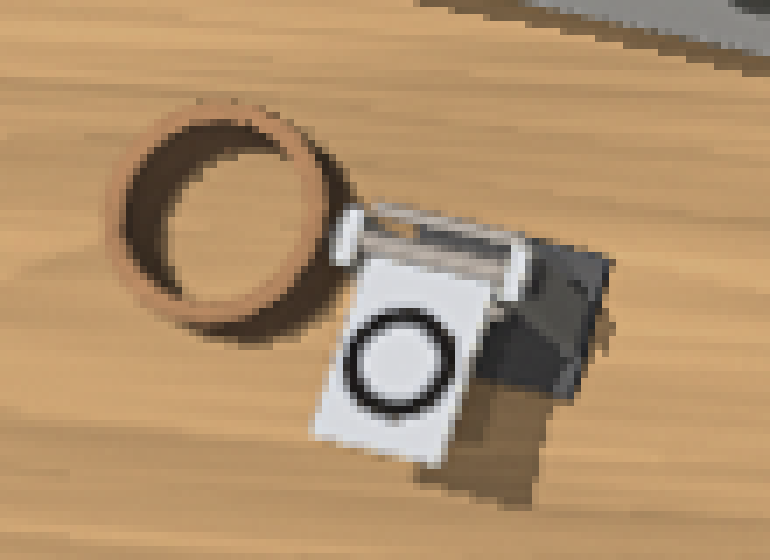

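```bash
cat >> h.py <<'E'
def plane(n,px,z):
    c=get_calibration(n); o=np.array(c['origin'])
    p=cv2.undistortPoints(np.array(px,float).reshape(-1,1,2),np.array(c['K']),np.array(c['D'])).reshape(-1,2)
    r=np.c_[p,np.ones(len(p))]@Rotation.from_quat(c['rotation']).as_matrix().T
    return (o+r*((z-o[2])/r[:,2])[:,None]).round(4)
E
python3 - <<'E'
from h import *
f=lambda l:[((a+.5)/7-.5+150,(b+.5)/7-.5+160) for a,b in l]
q=plane('top',f([(312,435),(440,467),(495,287),(365,258),(402,360)]),.1025)
print(q, 'len',np.linalg.norm(q[0]-q[3]),np.linalg.norm(q[1]-q[2]),'wid',np.linalg.norm(q[0]-q[1]))
p=plane('top',f([(352,238),(515,270)]),.108);print(p,p.mean(0),np.linalg.norm(p[0]-p[1]))
x=(q[2]+q[3]-q[0]-q[1]);print('dirs',np.degrees(np.arctan2(x[1],x[0])),np.degrees(np.arctan2(*(p[0]-p[1])[1::-1]))-90)
t=plane('top',[(205,74),(285,90),(185,141)],.12);print(t)
x=t[0]-t[2];print(np.degrees(np.arctan2(x[1],x[0])))
x=t[0]-t[1];print(np.degrees(np.arctan2(x[1],x[0]))-90)
print('roll',plane('top',f([(105,210),(328,210),(215,100),(215,325)]),.045))
s=sense();print(Rotation.from_quat(s['orientation']).as_matrix().round(3))
E
```

```text
[[0.4845 0.3425 0.1025]
 [0.4763 0.2944 0.1025]
 [0.5433 0.2821 0.1025]
 [0.5508 0.3315 0.1025]
 [0.5141 0.313  0.1025]] len 0.06720632410718501 0.06811967410374187 wid 0.04879395454357028
[[0.5568 0.3355 0.108 ]
 [0.549  0.2741 0.108 ]] [0.5529 0.3048 0.108 ] 0.06189345684319143
dirs -9.914776132732642 -7.239837396621951
[[0.8865 0.3635 0.12  ]
 [0.8513 0.141  0.12  ]
 [0.6912 0.3898 0.12  ]]
-7.669574931150252
-8.989816273831622
roll [[0.5736 0.4549 0.045 ]
 [0.5795 0.3663 0.045 ]
 [0.6206 0.4174 0.045 ]
 [0.5313 0.4046 0.045 ]]
[[-0.    -0.911  0.412]
 [-0.001  0.412  0.911]
 [-1.    -0.    -0.001]]
```

Two independent measurements agree: pivot ≈ (0.553, 0.306) and stand yaw ≈ -8.7°. The tub wall offset and paddle size also match the given dimensions. I'll shut the fingers, stage outside the free edge and turn so that tool y points along stand -x.

Emit:
send_rows([
  [0,-0.8,-0.45,-0.35],
  [0,-1.6,-0.9,-0.7],
  [0,-2.4,-1.4,-1.05],
  [0,-3.2,-1.85,-1.4],
  [0,-4.0,-2.3,-1.75],
  [0,-4.8,-2.75,-2.1],
  [0,-5.6,-3.2,-2.4],
  [0,-6.4,-3.7,-2.6],
], hand=-1, force=10)

```text
t: 0.77
position: [0.4304, 0.3272, 0.214]
orientation: [-0.461, 0.537, 0.461, 0.536]
wrist_force: [0.6, 0.5, -0.6]
grip_width: 0.0406
```

Emit:
send_rows([
  [0,0,0,0],
  [0,0,0,0],
  [0,0,0,0],
  [0,0,0,0],
])

```text
t: 1.1
position: [0.4297, 0.3281, 0.2139]
orientation: [-0.461, 0.537, 0.461, 0.536]
wrist_force: [0.3, 0.4, 0.8]
grip_width: 0.0138
```

```bash
cat >> h.py <<'E'
P=np.array([.553,.306,.1]);S=Rotation.from_euler('z',-8.7,degrees=True).as_matrix()
def rep():
    s=sense();R=Rotation.from_quat(s['orientation']).as_matrix()
    print('t %.2f'%s['t'],'stand mm',((s['position']-P)@S*1e3).round(1),'F stand',(s['wrist_force']@S).round(2),'w %.4f'%s['grip_width'])
    print('tool axes in stand\n',(S.T@R).round(3))
E
python3 - <<'E'
from h import *
rep()
snap('side','s1')
a=cv2.imread('pics/s1.png')[60:210,200:360];cv2.imwrite('pics/c1.png',cv2.resize(a,None,fx=4,fy=4,interpolation=3))
E
```

```text
t 1.10 stand mm [-125.2    3.2  113.9] F stand [0.27 0.5  0.78] w 0.0138
tool axes in stand
 [[-0.001 -1.    -0.002]
 [-0.001 -0.002  1.   ]
 [-1.     0.001 -0.001]]
```

View pics/c1.png

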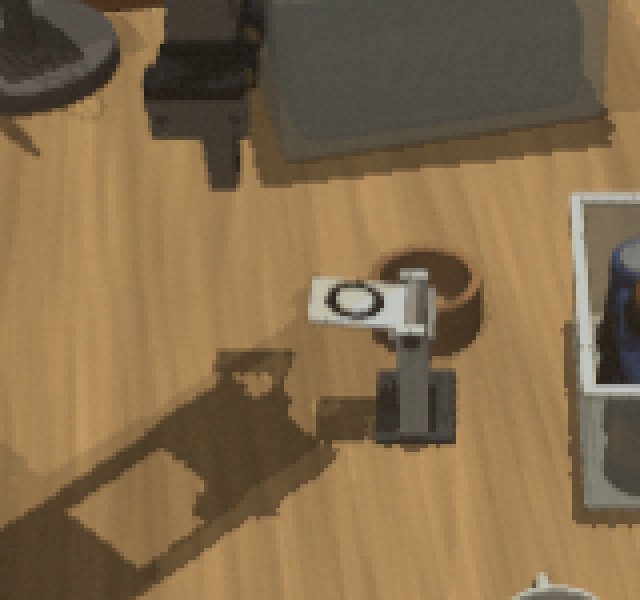

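The tool is exactly aligned with the stand, and the fingers are closing. Next I go down outside the free edge and creep in towards contact.

Emit:
send_rows([
  [0.8,0,0,0],
  [1.6,0,-0.05,0],
  [2.4,0,-0.08,0],
  [3.2,-0.2,-0.08,0],
  [3.2,-0.4,-0.08,0],
  [3.2,-0.6,-0.08,0],
  [3.2,-0.75,-0.08,0],
  [3.2,-0.75,-0.08,0],
])

```text
t: 1.82
position: [0.4612, 0.3218, 0.0881]
orientation: [-0.461, 0.535, 0.461, 0.537]
wrist_force: [0.0, -0.7, -0.2]
grip_width: 0.0003
```

Emit:
send_rows([
  [0,-0.03,0,0],
  [0,-0.06,0,0],
  [0,-0.09,0,0],
  [0,-0.12,0,0],
  [0,-0.15,0,0],
  [0,-0.18,0,0],
])

```text
t: 2.32
position: [0.4683, 0.3207, 0.0882]
orientation: [-0.461, 0.535, 0.461, 0.537]
wrist_force: [-0.3, -0.2, 0.7]
grip_width: 0.0005
```

```bash
python3 -c "
from h import *
rep()"
```

```text
t 2.32 stand mm [-85.9   1.7 -11.8] F stand [-0.28 -0.22  0.66] w 0.0005
tool axes in stand
 [[ 0.002 -1.    -0.002]
 [ 0.002 -0.002  1.   ]
 [-1.    -0.002  0.002]]
```

Emit:
send_rows([
  [0,-0.02,0,0],
  [0,-0.04,0,0],
  [0,-0.05,0,0],
  [0,-0.05,0,0],
])

```text
t: 2.65
position: [0.4698, 0.3203, 0.088]
orientation: [-0.461, 0.535, 0.461, 0.537]
wrist_force: [-2.6, -0.0, 0.7]
grip_width: 0.0005
```

Emit:
send_rows([
  [0,-0.02,0,0],
  [0,-0.04,0,0],
  [0,-0.05,0,0],
  [0,-0.05,0,0],
])

```text
t: 2.98
position: [0.47, 0.3201, 0.0875]
orientation: [-0.46, 0.536, 0.462, 0.536]
wrist_force: [-8.0, 4.2, 1.0]
grip_width: 0.0003
```

```bash
python3 -c "
from h import *
rep()"
```

```text
t 2.98 stand mm [-84.2   1.4 -12.5] F stand [-8.58  2.95  1.  ] w 0.0003
tool axes in stand
 [[-0.002 -1.    -0.002]
 [ 0.    -0.002  1.   ]
 [-1.     0.002  0.   ]]
```

Contact is at stand x = -84 mm, as predicted (the edge at -75 plus half a finger). The lateral push can't hook under the paddle, so I'll drag the edge up by friction while keeping a light press.

Emit:
send_rows([
  [0,-0.04,0,0],
  [-0.05,-0.04,0,0],
  [-0.1,-0.04,0,0],
  [-0.15,-0.045,0,0],
  [-0.2,-0.05,0,0],
  [-0.25,-0.055,0,0],
])

```text
t: 3.48
position: [0.4713, 0.3199, 0.0973]
orientation: [-0.46, 0.537, 0.462, 0.535]
wrist_force: [-3.0, 2.5, 0.3]
grip_width: 0.0005
```

Run:
```python
from h import *
rep()
snap('side','s2')
a=cv2.imread('pics/s2.png')[90:190,250:350];cv2.imwrite('pics/c2.png',cv2.resize(a,None,fx=5,fy=5,interpolation=3))
```

```text
t 3.48 stand mm [-82.8   1.4  -2.7] F stand [-3.32  2.04  0.29] w 0.0005
tool axes in stand
 [[-0.004 -1.    -0.002]
 [ 0.    -0.002  1.   ]
 [-1.     0.004  0.   ]]
```

View pics/c2.png

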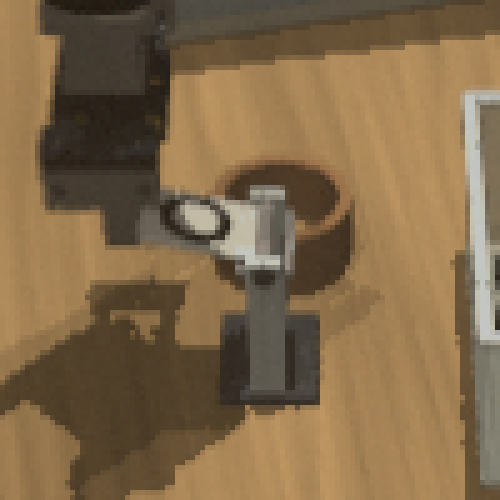

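The paddle edge has lifted: its free end at (150,205) is now higher and the finger has moved 1.4 mm in, matching a roughly 10 mm rise. I'll carry on along the arc.

Emit:
send_rows([
  [-0.08,-0.06,0,0],
  [-0.16,-0.075,0,0],
  [-0.24,-0.1,0,0],
  [-0.32,-0.13,0,0],
  [-0.4,-0.16,0,0],
  [-0.48,-0.19,0,0],
  [-0.56,-0.22,0,0],
  [-0.6,-0.25,0,0],
])

```text
t: 4.2
position: [0.4817, 0.3185, 0.1221]
orientation: [-0.46, 0.537, 0.462, 0.536]
wrist_force: [-4.3, 1.2, 2.2]
grip_width: 0.0006
```

Run:
```python
from h import *
rep()
```

```text
t 4.20 stand mm [-72.4   1.6  22.1] F stand [-4.46  0.58  2.17] w 0.0006
tool axes in stand
 [[-0.003 -1.    -0.002]
 [ 0.    -0.002  1.   ]
 [-1.     0.003  0.   ]]
```

Emit:
send_rows([
  [-0.1,-0.15,0,0],
  [-0.2,-0.3,0,0],
  [-0.3,-0.45,0,0],
  [-0.4,-0.6,0,0],
  [-0.5,-0.75,0,0],
  [-0.6,-0.9,0,0],
  [-0.65,-1.05,0,0],
  [-0.7,-1.2,0,0],
])

```text
t: 4.87
position: [0.5301, 0.311, 0.1501]
orientation: [-0.46, 0.537, 0.462, 0.536]
wrist_force: [-0.9, 0.0, -0.4]
grip_width: 0.0005
```

Run:
```python
from h import *
rep()
snap('side','s3')
a=cv2.imread('pics/s3.png')[90:190,250:350];cv2.imwrite('pics/c3.png',cv2.resize(a,None,fx=5,fy=5,interpolation=3))
```

```text
t 4.87 stand mm [-23.4   1.5  50.1] F stand [-0.87 -0.11 -0.38] w 0.0005
tool axes in stand
 [[-0.003 -1.    -0.001]
 [ 0.    -0.001  1.   ]
 [-1.     0.003  0.   ]]
```

View pics/c3.png

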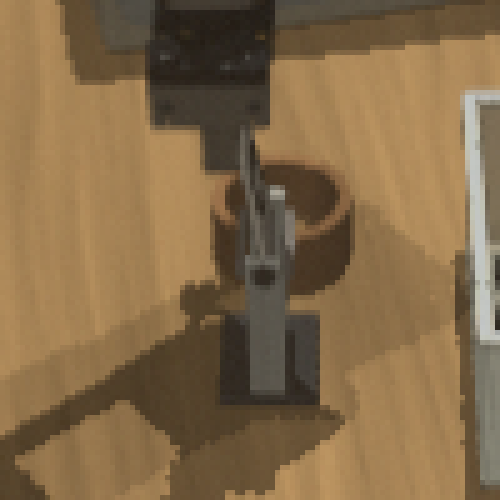

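Paddle is nearly upright. The next two calls push it over, then follow it down on the tub side.

Emit:
send_rows([
  [0,-0.13,0,0],
  [0,-0.26,0,0],
  [0,-0.39,0,0],
  [-0.02,-0.52,0,0],
  [-0.04,-0.65,0,0],
  [-0.05,-0.78,0,0],
  [-0.05,-0.9,0,0],
  [-0.05,-1.03,0,0],
])

```text
t: 5.58
position: [0.5724, 0.3048, 0.1524]
orientation: [-0.46, 0.536, 0.462, 0.536]
wrist_force: [-0.8, -0.4, -0.2]
grip_width: 0.0003
```

Emit:
send_rows([
  [0.04,-0.15,0,0],
  [0.1,-0.28,0,0],
  [0.2,-0.4,0,0],
  [0.32,-0.5,0,0],
  [0.45,-0.6,0,0],
  [0.55,-0.65,0,0],
  [0.65,-0.7,0,0],
  [0.7,-0.72,0,0],
])

```text
t: 6.25
position: [0.6008, 0.3004, 0.1235]
orientation: [-0.46, 0.537, 0.462, 0.536]
wrist_force: [-0.4, -0.4, -0.3]
grip_width: 0.0004
```

Run:
```python
from h import *
rep()
snap('side','s4')
a=cv2.imread('pics/s4.png')[80:190,270:390];cv2.imwrite('pics/c4.png',cv2.resize(a,None,fx=5,fy=5,interpolation=3))
```

```text
t 6.25 stand mm [48.1  1.7 23.5] F stand [-0.34 -0.45 -0.27] w 0.0004
tool axes in stand
 [[-0.002 -1.    -0.001]
 [ 0.001 -0.001  1.   ]
 [-1.     0.002  0.001]]
```

View pics/c4.png

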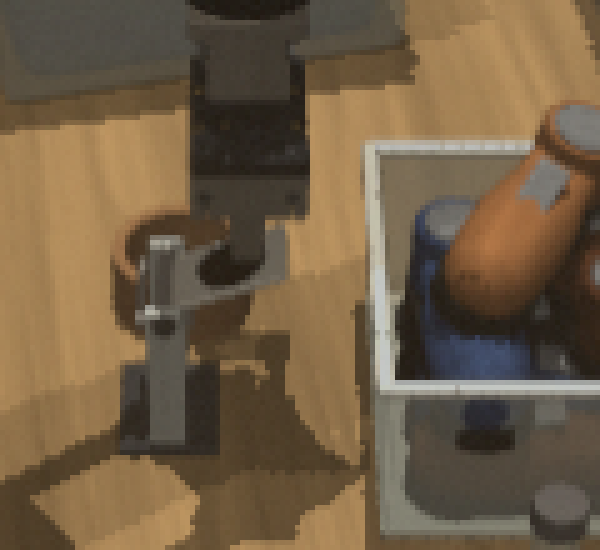

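The solid disc now shows, with the paddle about 20° above level. I'll press it down gently to the stop.

Emit:
send_rows([
  [0.1,-0.05,0,0],
  [0.2,-0.08,0,0],
  [0.3,-0.1,0,0],
  [0.4,-0.12,0,0],
  [0.47,-0.12,0,0],
  [0.52,-0.12,0,0],
  [0.55,-0.12,0,0],
  [0.55,-0.12,0,0],
])

```text
t: 6.97
position: [0.6053, 0.2996, 0.1026]
orientation: [-0.46, 0.537, 0.462, 0.536]
wrist_force: [-3.4, -2.8, 10.6]
grip_width: 0.0004
```

Emit:
send_rows([
  [0.02,0,0,0],
  [0.04,0,0,0],
  [0.05,0,0,0],
  [0.05,0,0,0],
])

```text
t: 7.3
position: [0.6053, 0.2996, 0.1025]
orientation: [-0.46, 0.536, 0.462, 0.536]
wrist_force: [-4.9, -2.6, 15.1]
grip_width: 0.0007
```

Run:
```python
from h import *
rep()
```

```text
t 7.30 stand mm [52.7  1.6  2.5] F stand [-4.43 -3.32 15.14] w 0.0007
tool axes in stand
 [[-0.002 -1.    -0.001]
 [ 0.    -0.001  1.   ]
 [-1.     0.002  0.001]]
```

The paddle is on its stop: the tip is at z = 2.5 mm above the pivot, exactly the face height, and pressing harder didn't move it. I'll lift straight up and back away.

Emit:
send_rows([
  [-0.3,0,0,0],
  [-1.0,0,0,0],
  [-1.8,0,0,0],
  [-2.6,0,0,0],
  [-3.2,0.6,0,0],
  [-3.4,1.4,0,0],
  [-3.4,2.2,0,0],
  [-3.4,3.0,0,0],
])

```text
t: 7.97
position: [0.4862, 0.3177, 0.2401]
orientation: [-0.46, 0.536, 0.461, 0.537]
wrist_force: [0.9, 0.4, -0.8]
grip_width: 0.0003
```

Emit:
send_rows([
  [0,0.9,0,0],
  [0,1.8,0,0],
  [0,2.7,0,0],
  [0,2.7,0,0],
  [0,2.7,0,0],
])

```text
t: 8.38
position: [0.3783, 0.3344, 0.241]
orientation: [-0.461, 0.535, 0.462, 0.537]
wrist_force: [0.8, -0.8, 0.1]
grip_width: 0.0006
```

Run:
```python
from h import *
rep()
snap('side','s5');im,d=snap('top','t5')
c=[cv2.resize(cv2.imread(f'pics/{f}.png')[a:b,x:y],(390,300),interpolation=3) for f,a,b,x,y in(('s5',90,190,260,390),('t5',140,250,150,293))]
cv2.imwrite('pics/c5.png',np.hstack(c))
d0=np.load('pics/t0.npy')
a=cv2.imread('pics/t0.png').astype(int);b=cv2.imread('pics/t5.png').astype(int)
m=(abs(d-d0)>.015)&(d>0)&(d0>0)
n,_,st,_=cv2.connectedComponentsWithStats(m.astype(np.uint8));print(st[1:][st[1:,4]>15])
for u,v in[(215,188),(214,183)]:pass
E=plane('top',[(0,0)],.1)
# expected paddle surface points, depth check
c=get_calibration('top');Rm=Rotation.from_quat(c['rotation']).as_matrix()
for r in(30,45,60,70,85):
    w=P+S@np.array([r/1e3,0,.0025]);q=(w-c['origin'])@Rm
    uv=cv2.projectPoints(q.reshape(1,1,3),np.zeros(3),np.zeros(3),c['K'],c['D'])[0].ravel().round().astype(int);print(r,uv,pts('top',d,[uv]))
```

```text
t 8.38 stand mm [-177.     1.6  141. ] F stand [ 0.94 -0.63  0.08] w 0.0006
tool axes in stand
 [[ 0.    -1.    -0.003]
 [ 0.003 -0.003  1.   ]
 [-1.    -0.     0.003]]
[[  205   168    24    25   420]
 [    0   191   203   209 28927]
 [  204   191    18     6    37]
 [  203   197    18     6    46]
 [  194   202    25    25   412]]
30 [215 185] [[0.5829 0.3007 0.1027]]
45 [216 180] [[0.5962 0.2996 0.1033]]
60 [218 174] [[0.6127 0.2966 0.1021]]
70 [219 170] [[0.6237 0.2955 0.1015]]
85 [220 165] [[ 6.653e-01  3.222e-01 -5.000e-04]]
```

View pics/c5.png

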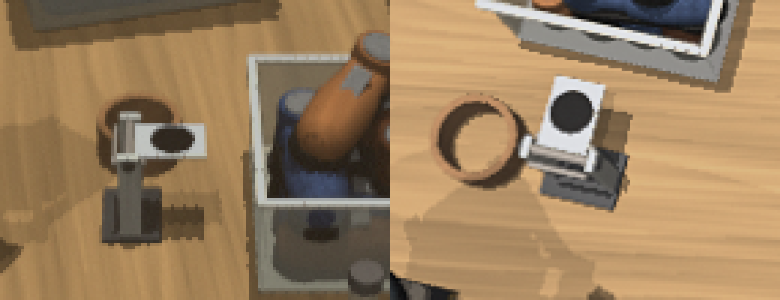

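The marker is level on the tub side with the solid disc up. Its top face measures z = 0.1015–0.103 along its whole length. The only depth changes are the paddle itself and the arm.

```bash
python3 -c "
from h import *
hand_in();rep()"
```

```text
the job is handed in; nothing more can be done
the job is handed in; nothing more can be done
```

The full tub's marker now lies fully down on the tub's side with the solid disc showing, and the job is handed in at about 8.4 s of the 42 s allowed.

- **How it was done:** I used the closed fingertips and never pinched the paddle. I lifted its free edge by friction, pushed it over the pivot, then pressed it onto its stop. The highest wrist-force component I read was about 15 N, during that last press.
- **Final position:** after backing away, the paddle's top face measured 0.1015–0.103 m high along its length; level on the stop is 0.1025 m.
- **Everything else:** comparing depth images from before and after, only this paddle and the arm changed. The tape roll, the low marker and the other loose items showed no depth change. Anything lying under the arm in the later image could not be compared.
- **Checks that failed or disagreed:** no measurements disagreed. The last state report, run right after handing in, was refused because the job had already been closed.

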